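Hang the dial gauge on the keeper hook in the instrument cabinet

TASK

Put the orange-gripped dial gauge away: lower it through the yellow-edged opening of the instrument cabinet and hang it by its eye on the hook inside, pushed in past the red spring keeper so that the keeper snaps up again behind it, its weight set down on the hook before you let go. It is a fine instrument, so feel for the hook and push gently (never more than 15 N on the cabinet or hook), keep it upright, keep the yellow frame untouched by gauge and hand, and leave everything else on the bench where it is.

Things in the scene. Friction and masses are not known exactly. Their poses are not given: they have to be found in the camera images.
- gauge: Dial gauge with an ORANGE grip, upright on the green mat (3 mm thick), about 250 g. Origin: centre of its foot's underside; z up, dial faces -x, y across. Foot 30 (x) x 60 (y) x 8 mm; round black case 56 mm diameter, 28 mm thick along x, its top 64 mm up; above it a flat steel neck 5 mm thick (x), 28 mm wide, at x = 0; on top a ribbed grip, 12 (x) x 18 (y) mm, 90 to 122 mm up.
- eye (a point): Centre of the hanging eye of the orange gauge, 74 mm above its origin: a slot through the neck along x, 16 mm wide (y) and 12 mm high, from 68 to 80 mm up.
- gauge2: A gauge of the same shape and size with a BLUE grip, in use, also upright on the mat; leave it. The two may have changed places. Origin and axes as on the orange gauge.
- cabinet: Fixed grey steel cabinet with a sloping front. Origin: on the bench, at the middle of the open bay, on the inner face of the bay's back wall; +x to the cabinet's rear, so the bay lies at negative x; z up. The body spans x -141 to +90, y -72 to +250 mm, 172 mm high; only the bay (y -66 to +66 mm, floor 12 mm up) is open; its grey flap lies folded back on the roof.
- frame: Yellow trim round the bay's opening; same origin and axes as the cabinet. The opening is clear from x -128 to 0 and y -60 to +60 mm. Side bars 14 mm wide rise from 72 mm up at the front (x = -135) to 172 mm at the rear (x = 0); front bar x -141 to -128 mm, top 72 mm up; rear bar behind x = 0, top 172 mm up. Not to be touched.
- hook_span (a point): Point on the cabinet (its axes), 50 mm before the back wall, 138 mm up, y = 0: the free end of the hook's rod lies straight above or below it. The hook is clamped rigidly on an upright strip; its height differs each day and is not measured: the rod's axis is anywhere 10 mm below to 10 mm above this point. Find it by feel, for instance the dial case raised gently against the rod's underside.
- hook_home (a point): Point on the cabinet, 24 mm before the back wall, y = 0, 138 mm up: where (but for the height) the middle of the neck is when home. The hook is a level steel rod, 6 mm diameter, pointing to -x from a stop collar (12 mm diameter, 22 to 16 mm before the wall) on a clamp block (16 to 4 mm before the wall, 22 mm wide, 6 mm below to 9 mm above the rod's axis).
- keeper (a joint): Red spring keeper, 6 mm wide, 4 mm thick, hinged on the rod's axis 3 mm from its free end, standing 13 mm above that axis at 0 rad. An eye pushed in along the rod folds it inwards (to 1.5 rad) with about 3 to 10 N, best with the slot's top 6 to 8 mm above the rod's axis; when the neck's middle is over 19 mm past the rod's end it snaps back to 0 and holds the eye.
- propeller: Wooden two-blade propeller, 250 mm long along y, 26 mm wide, 14 mm thick hub, lying on the bench at the left; origin under the hub. Leave it.
- glue: Yellow glue bottle, 52 mm diameter, 130 mm tall, upright; origin: centre of its underside. Leave it.
- lacquer: Small white bottle with a black cap, 36 mm diameter, 75 mm tall, upright; origin: centre of its underside. Leave it.
- sander: Wooden sanding block, 120 x 50 mm, 42 mm high with its round handle, long along x; origin: centre of its underside. Leave it.
- driver: Screwdriver with a red handle lying on the bench along its x, handle to -x. Leave it.
- battery: Blue and yellow battery pack, 75 x 34 x 25 mm; origin: centre of its underside. Leave it.
Mind the look-alikes: they are no part of the job. Leave any purple look-alike of the gauge alone.

How it is judged:
By the outcome, as a careful person would: the job done as asked, in the order asked, and still so for the second after the job is handed in, with the robot touching nothing.
It also fails if it takes over 59 s, if anything falls off the work surface, if the arm or the gripper's body presses on something with over 40 N, if the wrist force passes 120 N, or if a joint passes its speed limit or range.

ROBOT

A 6-joint arm with a two-finger parallel gripper is mounted at the origin on the work surface. World frame = base frame: x ahead of the robot, y to its left, z up, the work surface at z = 0. Lengths are in mm, angles in rad, forces in N, time in s.
With the tool pointing down it reaches from about 350 to 950 mm from the base axis. Payload 17.4 kg.
Tool frame: the origin (TCP) lies on the centre line of the jaws, within the pads' length; the fingertips stand 8 mm ahead of it and the grasp point (between the pads) lies 11 mm behind it; x points along the fingers, y is the direction in which the jaws open and shut, and the axes are right-handed (so a half turn about x gives the same grasp; the last joint's range is limited). The gripper opens to 93 mm and grips with 3 to 60 N. Pads are 15 mm wide; open, the fingers measure 128 mm over their backs; the gripper's body (75 mm by 188 mm) begins 65 mm behind the grasp point.
Start: joints at [-1.163, 0.116, 1.442, -0, 1.584, -0.038], TCP at [291.038, -609.04, 226.646] pointing down, gripper open.
Joint ranges: [-2.83, 2.83], [-0.83, 2.19], [0.07, 2.5], [-1.14, 4.28], [0.01, 3], [-2.97, 2.97]. Speed limits (rad/s): [1.89, 1.89, 2.22, 3.14, 3.14, 3.14].

INTERFACE

Orientations are given as a unit quaternion [x, y, z, w].
In Python, from bench import get_obs, read_camera, calibration, close_job, silhouettes gives the robot as it stands.
- The arm moves only by the tool move_arm, never from a script. Its arguments are lists of equal length, an entry for each row: "slide": the shift along the world's x, y, z in m, a list of three; "dr": the turn, a rotation vector about the world's x, y, z in degrees, a list of three. In form: {"slide": [[x, y, z], ...], "dr": [[ax, ay, az], ...]}. A call has 1 to 12 rows; each row is the pose to reach, as a shift and turn from the pose commanded when the call began; what a row does not reach only later rows make up. A row lasts 1/10 s, in which the tool goes at most 50 mm and 8.59 degrees, less where a joint would pass 70% of its speed; a pose out of reach is approached as far as the arm can. A call with a gripper value outside its range is refused whole. "hand" is the finger opening in m, from 0 to 0.093, set as the call begins (left out, the last holds). The fingers move at their own pace and stop on an object; "force" is the grip in N (left out, the last holds). Time passes only in rows, so rows that repeat a pose let the fingers close. It gives the time, the measured TCP pose, the force and the opening at its end, in the units of the state.
- get_obs(): the state, without advancing time (a new reading comes with each control period).
- read_camera(name): name is "side" or "top"; returns the picture (420x560x3 uint8, red, green, blue); there is no depth.
- calibration(name): a dict with "vertical_fov" (degrees; the focal length in pixels is half the picture's height over the tangent of half this angle, whatever the lens; pixels are square), "cx", "cy" (the principal point, pixels), "dist_coeffs" ([k1, k2, p1, p2, k3] as OpenCV has them; the pictures are not rectified), "view" (4x4, takes a point from world to camera coordinates). Camera axes: x right, y down, z forward; pixel columns grow to the right and rows downward; lengths in mm; the calibration is good to about 2 mm. A picture is of the moment at which its call begins. calibration takes no time and is no camera call.
- close_job(): hands the job in, once; it reports no verdict.
Trained networks look in the newest picture that a camera, given by its name, has taken for a name from the list of things; names that differ only in an ending like _2 or _b are one class to them, and where a whole thing is asked for, a point or a joint stands for the part that bears it (a point fixed in the world has none). Each returns a list of dicts, best first, with "confidence" (0 to 1); they miss things now and then, are a little off and sometimes report something else, mostly with a low value. They report only what shows in the picture. A call takes as long as a camera call. They do not tell look-alikes from the thing itself.
- silhouettes(camera, label): "mask" (420x560 bool, what is visible of it) and "pixel" ([column, row] in pixels, amid what is visible of it).
The state is a dict: "clock": time; "joint_positions": joint angles; "joint_velocities": joint speeds; "joint_torque": joint torques, N m; "tool_pos": TCP position; "ee_rot": TCP orientation; "ft_force": force on the tool from outside, world axes, zero at the start; "ft_torque": the same for the moment, N m; "finger_gap": opening from 0.0 (shut) to 1.0 (fully open).
Only numpy, scipy, OpenCV 4.12 (cv2) and the standard library are available. Lean on these libraries where they do the work, as an engineer would, in place of code of your own. Each camera call takes 0.05 s, during which the arm holds its last target.

## Working session

There is one attempt and no reset: what is moved stays moved. The work goes in short steps, Python scripts to look and compute and a tool call to move; the robot and the scene stay as the last step left them, time stands still between calls to the robot, and variables do not carry over. Pictures are saved under pics/ and viewed, and the job is handed in when it is done.

Besides the shell and the picture viewer there is one more tool, called by a JSON object that holds its "api" and its "payload". move_arm: Moves the arm, as the interface text tells. Its arguments: {"type":"object","properties":{"slide":{"type":"array"},"dr":{"type":"array"},"hand":{"type":"number"},"force":{"type":"number"}},"required":["slide","dr"]}

```bash
ls; mkdir -p pics; python3 - <<'E'
from bench import *
import cv2
for n in ("side","top"):
    im=read_camera(n); cv2.imwrite(f"pics/{n}0.png",im[:,:,::-1])
    c=calibration(n); print(n,c)
print(get_obs())
E
```

```text
pics
side {'vertical_fov': 45.18581427255905, 'cx': 282.86544950073954, 'cy': 205.08805005570608, 'dist_coeffs': array([-0.09594698,  0.        ,  0.        ,  0.        ,  0.        ]), 'view': array([[-9.90547601e-01, -1.36861246e-01,  9.18959961e-03,
         5.03765558e+02],
       [-1.11717091e-01,  7.66062242e-01, -6.32983360e-01,
         1.13710928e+02],
       [ 7.95910857e-02, -6.28026784e-01, -7.74110856e-01,
         1.58437651e+03],
       [ 0.00000000e+00,  0.00000000e+00,  0.00000000e+00,
         1.00000000e+00]])}
top {'vertical_fov': 50.50295115941626, 'cx': 286.4497629551945, 'cy': 208.2756329130977, 'dist_coeffs': array([-0.02020386,  0.        ,  0.        ,  0.        ,  0.        ]), 'view': array([[ 2.30345683e-02, -9.99733316e-01,  1.64494164e-03,
         6.20072256e+00],
       [-9.91510000e-01, -2.30556568e-02, -1.27970141e-01,
         5.19000450e+02],
       [ 1.27973939e-01,  1.31676088e-03, -9.91776657e-01,
         1.30433338e+03],
       [ 0.00000000e+00,  0.00000000e+00,  0.00000000e+00,
         1.00000000e+00]])}
{'clock': 0.1, 'joint_positions': array([-1.16277549e+00,  1.16442339e-01,  1.44217782e+00, -1.57907703e-05,
        1.58395983e+00, -3.78167090e-02]), 'joint_velocities': array([ 4.01001714e-05, -6.86354155e-04, -2.18035899e-03, -3.57844382e-04,
        9.40528773e-04,  1.60982633e-03]), 'joint_torque': array([ 7.77585228e-04, -7.22893381e+01, -6.23868513e+01,  7.81540526e-02,
        2.27697089e-02, -5.62131572e-05]), 'tool_pos': array([ 290.98485715, -608.88599632,  225.98889463]), 'ee_rot': array([-0.68954056, -0.15666712,  0.68968003, -0.15598295]), 'ft_force': array([ 0.76028101,  0.08756099, -0.44374226]), 'ft_torque': array([-0.03716145,  0.01324387, -0.00279567]), 'finger_gap': 0.9939333342305214}
```

View pics/side0.png

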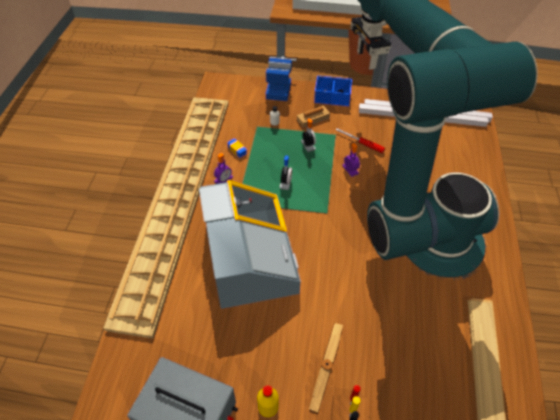

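View pics/top0.png

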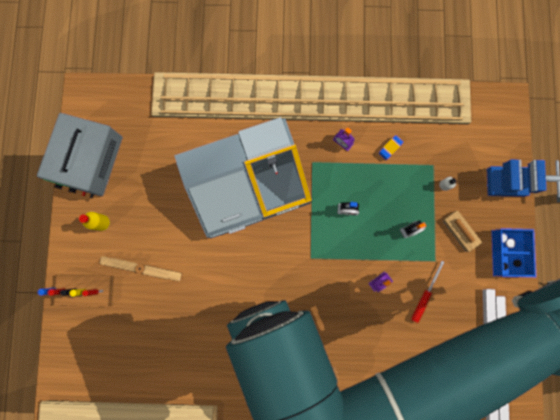

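```bash
python3 - <<'E'
from bench import *
import numpy as np
for c in ("side","top"):
  for l in ("gauge","gauge2","eye","cabinet","frame","keeper"):
    r=silhouettes(c,l)
    for i,d in enumerate(r):
        ys,xs=np.where(d['mask']); print(c,l,round(d['confidence'],2),np.round(d['pixel'],1),len(xs),(xs.min(),xs.max(),ys.min(),ys.max()) if len(xs) else None)
        np.save(f"pics/{c}_{l}_{i}.npy",d['mask'])
E
```

```text
side gauge 0.83 [354.3 161.8] 309 (np.int64(343), np.int64(358), np.int64(144), np.int64(175))
side gauge 0.61 [311.4 138.7] 289 (np.int64(301), np.int64(315), np.int64(120), np.int64(151))
side gauge 0.59 [286.1 175. ] 257 (np.int64(280), np.int64(291), np.int64(157), np.int64(189))
side gauge 0.58 [222.1 173. ] 330 (np.int64(215), np.int64(231), np.int64(154), np.int64(184))
side gauge2 0.83 [354.3 161.8] 309 (np.int64(343), np.int64(358), np.int64(144), np.int64(175))
side gauge2 0.61 [311.4 138.7] 289 (np.int64(301), np.int64(315), np.int64(120), np.int64(151))
side gauge2 0.59 [286.1 175. ] 257 (np.int64(280), np.int64(291), np.int64(157), np.int64(189))
side gauge2 0.58 [222.1 173. ] 330 (np.int64(215), np.int64(231), np.int64(154), np.int64(184))
side eye 0.89 [222.6 175.9] 309 (np.int64(214), np.int64(231), np.int64(154), np.int64(184))
side eye 0.87 [309.  136.6] 320 (np.int64(301), np.int64(315), np.int64(119), np.int64(151))
side eye 0.66 [352.4 162.1] 257 (np.int64(344), np.int64(359), np.int64(147), np.int64(174))
side cabinet 0.58 [246.  248.8] 9147 (np.int64(200), np.i
[... 565 characters left out ...]
.int64(353), np.int64(128), np.int64(149))
top gauge2 0.49 [412.5 228.7] 252 (np.int64(401), np.int64(425), np.int64(221), np.int64(237))
top eye 0.76 [345.9 138.4] 295 (np.int64(334), np.int64(353), np.int64(128), np.int64(150))
top eye 0.75 [383.4 282.9] 308 (np.int64(369), np.int64(392), np.int64(272), np.int64(291))
top eye 0.66 [411.8 229.3] 230 (np.int64(401), np.int64(424), np.int64(222), np.int64(237))
top cabinet 0.73 [243.7 176.8] 10390 (np.int64(176), np.int64(310), np.int64(119), np.int64(237))
top frame 0.93 [256.2 187.7] 921 (np.int64(244), np.int64(310), np.int64(146), np.int64(216))
top keeper 0.66 [449.2 184.2] 145 (np.int64(441), np.int64(455), np.int64(178), np.int64(190))
```

```bash
python3 - <<'E'
import cv2,numpy as np
a=cv2.imread("pics/side0.png"); b=cv2.imread("pics/top0.png")
s=cv2.resize(a[110:200,205:375],None,fx=4.6,fy=4.6,interpolation=cv2.INTER_CUBIC)
t=cv2.resize(b[115:300,170:440],None,fx=2.9,fy=2.9,interpolation=cv2.INTER_CUBIC)
s2=cv2.resize(a[170:310,190:310],None,fx=4.2,fy=4.2,interpolation=cv2.INTER_CUBIC)
for n,i in (("s",s),("t",t),("s2",s2)): cv2.imwrite(f"pics/crop_{n}.png",i)
E
```

```text
(no output)
```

View pics/crop_s.png

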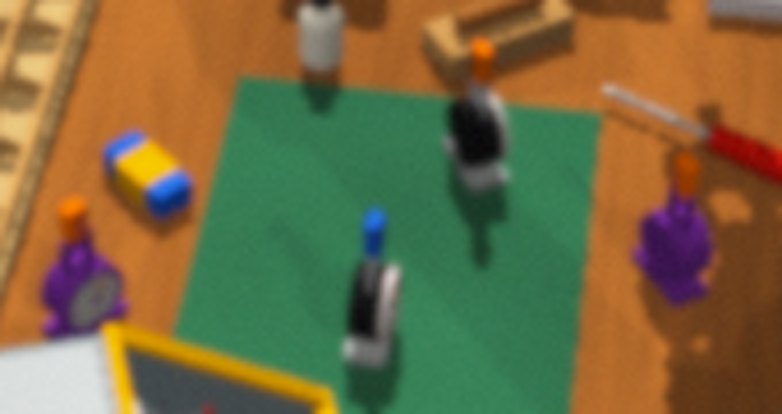

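View pics/crop_t.png

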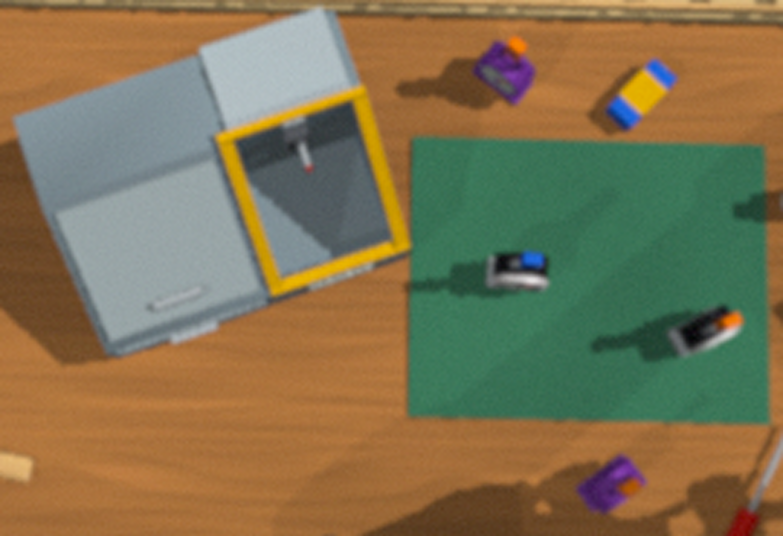

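View pics/crop_s2.png

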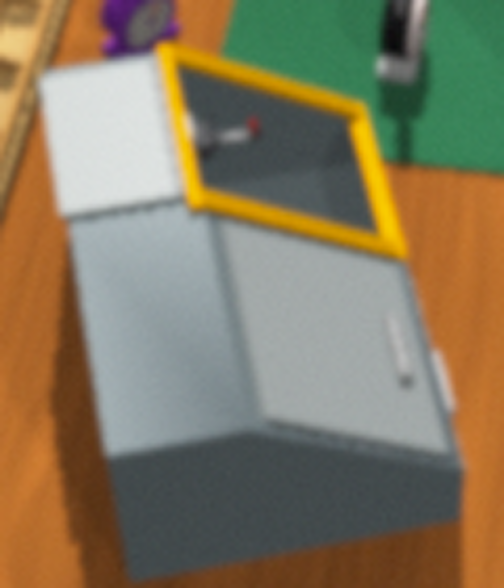

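```bash
cat > h.py <<'E'
import numpy as np, cv2
from bench import *
from scipy.spatial.transform import Rotation as R
def proj(cam,P):
    c=calibration(cam); V=c['view']; f=210/np.tan(np.radians(c['vertical_fov']/2))
    K=np.array([[f,0,c['cx']],[0,f,c['cy']],[0,0,1.]])
    p,_=cv2.projectPoints(np.asarray(P,float).reshape(-1,1,3),cv2.Rodrigues(V[:3,:3].copy())[0],V[:3,3].copy(),K,c['dist_coeffs'])
    return p.reshape(-1,2)
def w(P,pose):
    x,y,z,th=pose; P=np.asarray(P,float); c,s=np.cos(th),np.sin(th)
    return np.c_[c*P[:,0]-s*P[:,1]+x, s*P[:,0]+c*P[:,1]+y, P[:,2]+z]
def box(x0,x1,y0,y1,z0,z1): return np.array([[x,y,z] for x in(x0,x1) for y in(y0,y1) for z in(z0,z1)],float)
def cyl(): 
    a=np.linspace(0,2*np.pi,32,endpoint=False)
    return np.array([[x,28*np.cos(t),36+28*np.sin(t)] for x in(-14,14) for t in a])
S=4
def hullmask(cam,parts,pose,roi):
    x0,x1,y0,y1=roi; m=np.zeros(((y1-y0)*S,(x1-x0)*S),np.uint8)
    for P in parts:
        q=(proj(cam,w(P,pose))-[x0-.5,y0-.5])*S
        h=cv2.convexHull(q.astype(np.float32)).reshape(-1,2)
        cv2.fillPoly(m,[np.round((h-.5)*16).astype(np.int32)],255,shift=4)
    return m
def down(m,blur=.7):
    m=cv2.GaussianBlur(m.astype(np.float32)/255,(0,0),blur*S)
    return cv2.resize(m,(m.shape[1]//S,m.shape[0]//S),interpolation=cv2.INTER_AREA)
GB=[box(-15,15,-30,30,0,8),cyl(),box(-2.5,2.5,-14,14,60,90)]
GG=[box(-6,6,-9,9,90,122)]
E
cat > fit1.py <<'E'
from h import *
from scipy.optimize import minimize
im={c:cv2.imread(f"pics/{c}0.png").astype(np.float32) for c in("side","top")}
# gauge
ROI={"side":(295,322,112,158),"top":(395,432,212,244)}
obs={}
for c,(x0,x1,y0,y1) in ROI.items():
    I=im[c][y0:y1,x0:x1]; b,g,r=I[...,0],I[...,1],I[...,2]
    # greenness: g-r relative to brightness
    s=(g-np.maximum(r,b*1.0))/(I.max(2)+1)
    nong=np.clip(1-(s-.02)/.25,0,1)
    hsv=cv2.cvtColor(I/255,cv2.COLOR_BGR2HSV)
    obs[c]=nong
    cv2.imwrite(f"pics/obs_{c}.png",cv2.resize(np.hstack([nong*255]*1),None,fx=12,fy=12,interpolation=cv2.INTER_NEAREST))
# use only pixels on mat (excl top of side roi where bench shows)
W={}
W["side"]=np.ones_like(obs["side"]); W["side"][:131-112]=0
W["top"]=np.ones_like(obs["top"])
def cost(p,cams=("side","top")):
    e=0
    for c in cams:
        m=down(hullmask(c,GB+GG,(p[0],p[1],3,p[2]),ROI[c]))
        e+=(W[c]*(m-obs[c])**2).sum()
    return e
if __name__=="__main__":
  c=calibration("top")
  best=None
  for cams in (("side","top"),("top",),("side",)):
    best=None
    for th in (.2,.4,.6,.8):
      r=minimize(cost,[450,-330,th] if best is None else [best.x[0],best.x[1],th],args=(cams,),method="Nelder-Mead",options=dict(initial_simplex=np.array([[450,-300,th],[480,-300,th],[450,-330,th],[450,-300,th+.2]]),xatol=.05,fatol=1e-3))
      if best is None or r.fun<best.fun: best=r
    print(cams,best.x,best.fun)
E
python3 - <<'E'
from h import *
# back-project top pixel at z 60 
from scipy.optimize import least_squares
for n,a,b in (("orange",(412.5,228.7),(309,136.6)),("blue",(349,207),(286,175))):
    r=least_squares(lambda p:np.r_[proj("top",[p])[0]-a,proj("side",[p])[0]-b],[450,-200,50]); print(n,r.x,r.cost)
E
```

```text
orange [ 463.77137497 -353.88682624   56.22754182] 0.00039939987298630406
blue [ 523.72578077 -168.13160696   44.40925569] 0.37840075892403213
```

```bash
sed -i 's/\[\[450,-300,th\],\[480,-300,th\],\[450,-330,th\],\[450,-300,th+.2\]\]/[[464,-354,th],[474,-354,th],[464,-344,th],[464,-354,th+.2]]/' fit1.py; time python3 fit1.py
python3 - <<'E'
from fit1 import *
import sys
E
python3 - <<'E'
import cv2,numpy as np
a=cv2.imread("pics/obs_side.png");b=cv2.imread("pics/obs_top.png")
h=max(a.shape[0],b.shape[0]);f=lambda i:cv2.copyMakeBorder(i,0,h-i.shape[0],0,10,cv2.BORDER_CONSTANT)
cv2.imwrite("pics/obs.png",np.hstack([f(a),f(b)])[:600,:800])
E
```

```text
('side', 'top') [ 4.66296149e+02 -3.63994929e+02  4.42318045e-01] 52.47052764892578[ WARN:0@0.736] global loadsave.cpp:1063 imwrite_ Unsupported depth image for selected encoder is fallbacked to CV_8U.
Traceback (most recent call last):
  File "fit1.py", line 31, in <module>
    r=minimize(cost,[450,-330,th] if best is None else [best.x[0],best.x[1],th],args=(cams,),method="Nelder-Mead",options=dict(initial_simplex=np.array([[464,-354,th],[474,-354,th],[464,-344,th],[464,-354,th+.2]]),xatol=.05,fatol=1e-3))
  File "fit1.py", line 22, in cost
    m=down(hullmask(c,GB+GG,(p[0],p[1],3,p[2]),ROI[c]))
           ~~~~~~~~^^^^^^^^^^^^^^^^^^^^^^^^^^^^^^^^^^^
  File "h.py", line 20, in hullmask
    q=(proj(cam,w(P,pose))-[x0-.5,y0-.5])*S
       ~~~~^^^^^^^^^^^^^^^
  File "h.py", line 5, in proj
    c=calibration(cam); V=c['view']; f=210/np.tan(np.radians(c['vertical_fov']/2))
ValueError: time passes only in moves, steps and waits

real	0m6.826s
user	0m4.919s
sys	0m0.306s
[ WARN:0@0.820] global loadsave.cpp:1063 imwrite_ Unsupported depth image for selected encoder is fallbacked to CV_8U.
```

View pics/obs.png

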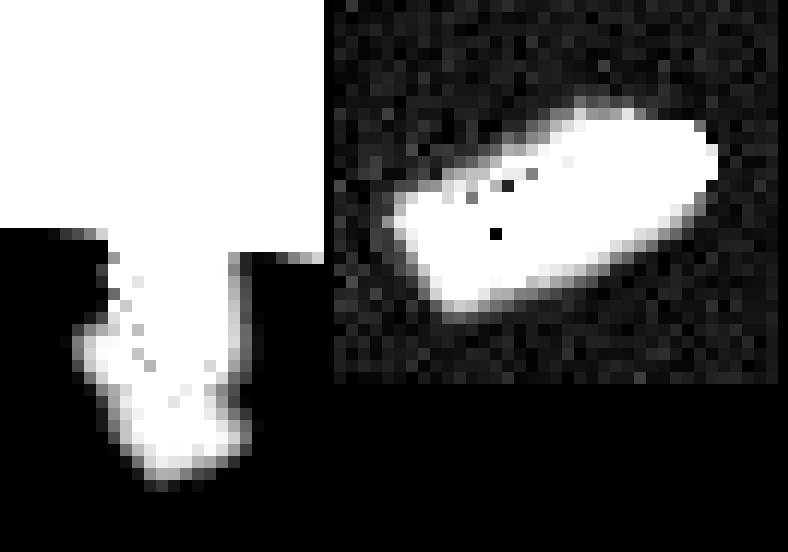

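```bash
python3 - <<'E'
from bench import *
import pickle
pickle.dump({n:calibration(n) for n in("side","top")},open("cal.pkl","wb"))
E
sed -i 's/^from bench import \*$/import pickle; CAL=pickle.load(open("\.\/cal.pkl","rb"))/; s/c=calibration(cam)/c=CAL[cam]/' h.py; sed -i 's/  c=calibration("top")//; s/cv2.imwrite(f"pics\/obs/0 and cv2.imwrite(f"pics\/obs/' fit1.py
python3 fit1.py
cat > fit2.py <<'E'
from h import *
from scipy.optimize import minimize
im={c:cv2.imread(f"pics/{c}0.png").astype(np.float32) for c in("side","top")}
ROI={"side":(218,296,172,240),"top":(235,320,136,226)}
obs={}
for c,(x0,x1,y0,y1) in ROI.items():
    I=im[c][y0:y1,x0:x1]; b,g,r=I[...,0],I[...,1],I[...,2]
    M=I.max(2)+1
    # yellow: low b, g/r ~0.75 ; wood g/r ~.55
    obs[c]=np.clip((np.minimum(r,g)-b)/M/.5-0.2,0,1)*np.clip((g/(r+1)-.55)/.1,0,1)*(r>90)
    cv2.imwrite(f"pics/yel_{c}.png",(cv2.resize(obs[c],None,fx=6,fy=6,interpolation=cv2.INTER_NEAREST)*255).astype(np.uint8))
zs=lambda x:172+x*100/135
def model(c,p):
    x,y,th,wr,t=p
    pose=(x,y,0,th)
    ang=np.array
    parts=[]
    for s in(1,-1):
        ya,yb=sorted((60*s,74*s))
        parts.append(np.array([[X,Y,zs(X)-d] for X in(-135,0) for Y in(ya,yb) for d in(0,t)]))
    parts.append(box(-141,-128,-74,74,72-t,72)); parts.append(box(0,wr,-74,74,172-t,172))
    return down(hullmask(c,parts,pose,ROI[c]))
def cost(p,cams=("side","top")):
    if p[4]<0 or p[3]<0: return 1e6
    return sum(((model(c,p)-obs[c])**2).sum() for c in cams)
def run(cams,x0=None):
    x0=np.array([600.,40,.3,10,6]) if x0 is None else x0
    for k in range(3):
        r=minimize(cost,x0,args=(cams,),method="Nelder-Mead",options=dict(initial_simplex=np.vstack([x0]+[x0+d for d in np.diag([15,15,.1,4,4])/(k+1)]),xatol=.02,fatol=1e-3,maxiter=400)); x0=r.x
    return r
if __name__=="__main__":
    # initial: backproject frame centre at z~120
    r=minimize(lambda p:((proj("top",w([[-64,0,122]],(p[0],p[1],0,.3)))[0]-[277,181])**2).sum(),[600,40]); 
    x0=np.r_[r.x,.3,10,6]; print(x0,[cost(x0)])
    for cams in(("side","top"),("top",),("side",)):
        r=run(cams,x0); print(cams,r.x.round(3),r.fun)
        if len(cams)==2: np.save("cab.npy",r.x)
    p=np.load("cab.npy")
    for c in ROI:
        cv2.imwrite(f"pics/yfit_{c}.png",np.hstack([cv2.resize(np.dstack([obs[c]*255,model(c,p)*255,0*obs[c]]),None,fx=6,fy=6,interpolation=cv2.INTER_NEAREST)]).astype(np.uint8))
E
python3 fit2.py
```

```text
('side', 'top') [ 4.66296149e+02 -3.63994929e+02  4.42318045e-01] 52.47052764892578
('top',) [ 466.4402622  -363.13880293    0.47009091] 22.033767700195312
('side',) [ 4.64869311e+02 -3.68489572e+02  3.51456197e-01] 23.799583435058594
[6.45501299e+02 6.54938083e+01 3.00000000e-01 1.00000000e+01
 6.00000000e+00] [np.float32(905.21594)]
('side', 'top') [6.43916e+02 6.35170e+01 3.64000e-01 1.02770e+01 4.49700e+00] 395.7885437011719
('top',) [6.45999e+02 6.50110e+01 3.61000e-01 7.59000e+00 8.27300e+00] 272.9845886230469
('side',) [6.44328e+02 5.96180e+01 3.66000e-01 1.00590e+01 9.40800e+00] 51.89662170410156
```

```bash
python3 - <<'E'
import cv2,numpy as np
a=cv2.imread("pics/yfit_side.png");b=cv2.imread("pics/yfit_top.png")
h=max(a.shape[0],b.shape[0]);f=lambda i:cv2.copyMakeBorder(i,0,h-i.shape[0],0,10,cv2.BORDER_CONSTANT)
v=np.hstack([f(a),f(b)]); cv2.imwrite("pics/yfit.png",cv2.resize(v,None,fx=.8,fy=.8,interpolation=cv2.INTER_AREA)); print(v.shape)
E
```

```text
(540, 998, 3)
```

View pics/yfit.png

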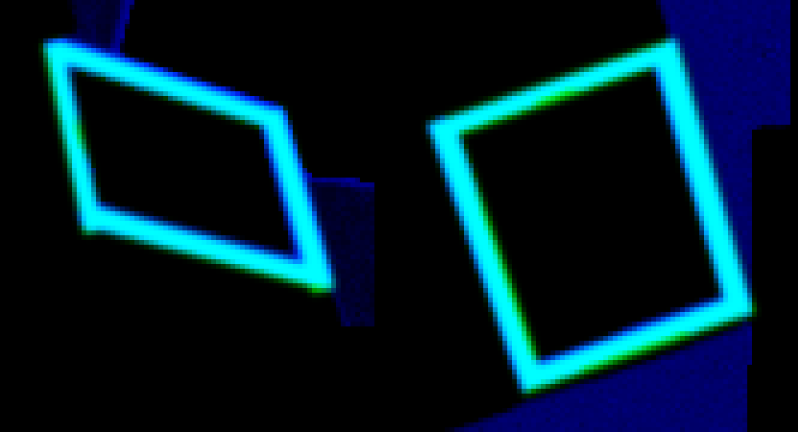

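```bash
python3 - <<'E'
from h import *
q=R.from_quat([-0.68954056,-0.15666712,0.68968003,-0.15598295]); M=q.as_matrix(); print(M.round(3))
y=M[:,1]; a=np.degrees(np.arctan2(y[1],y[0])); print("tool y azimuth",a)
for g in(.45,.364):
    t=np.degrees(g)+90; d=(t-a+90)%180-90; print(g,d)
# residual tilt fix
E
```

```text
[[-0.     0.431 -0.902]
 [ 0.001 -0.902 -0.431]
 [-1.    -0.001 -0.   ]]
tool y azimuth -64.45540145760782
0.45 0.23850223849490249
0.364 -4.6889347996302035
```

{"api": "move_arm", "payload": {"slide": [[0.02,0.028,0],[0.045,0.063,0],[0.07,0.098,0],[0.095,0.133,0],[0.12,0.168,0],[0.145,0.203,0],[0.165,0.23,-0.01],[0.1755,0.244,-0.03],[0.1755,0.244,-0.06],[0.1755,0.244,-0.06]], "dr": [[0,0,0],[0,0,0],[0,0,0],[0,0,0],[0,0,0],[0,0,0],[0,0,0],[0,0,0],[0,0,0],[0,0,0]], "hand": 0.06, "force": 35}}

```text
clock: 1.7
tool_pos: [465.8, -363.6, 163.0]
ee_rot: [-0.688, -0.158, 0.691, -0.155]
ft_force: [-0.0, -0.0, -0.4]
finger_gap: 0.644
```

```bash
cat >> h.py <<'E'
def snap(tag):
    from bench import read_camera,get_obs
    o=get_obs(); 
    for n in("side","top"): cv2.imwrite(f"pics/{n}{tag}.png",read_camera(n)[:,:,::-1])
    M=R.from_quat(o['ee_rot']).as_matrix()
    print("t",round(o['clock'],2),"tcp",o['tool_pos'].round(2),"yaw",np.degrees(np.arctan2(M[1,1],M[0,1])).round(2),"down",M[:,0].round(4),"F",o['ft_force'].round(2),"T",o['ft_torque'].round(3),"gap",round(o['finger_gap']*93,2))
    return o
def pair(tag,rs,rt,out):
    a=cv2.imread(f"pics/side{tag}.png")[rs[2]:rs[3],rs[0]:rs[1]];b=cv2.imread(f"pics/top{tag}.png")[rt[2]:rt[3],rt[0]:rt[1]]
    z=[cv2.resize(i,None,fx=(f:=min(395/i.shape[1],590/i.shape[0])),fy=f,interpolation=cv2.INTER_CUBIC) for i in(a,b)]
    H=max(i.shape[0] for i in z); cv2.imwrite(out,np.hstack([cv2.copyMakeBorder(i,0,H-i.shape[0],0,4,cv2.BORDER_CONSTANT) for i in z]))
E
python3 -c "
from h import *
snap(1); pair(1,(260,360,70,180),(350,480,170,280),'pics/p1.png')"
```

```text
t 1.7 tcp [ 465.77 -363.61  163.03] yaw -64.4 down [-0.0039  0.0033 -1.    ] F [-0.04 -0.05 -0.4 ] T [ 0.071 -0.015  0.004] gap 59.88
```

View pics/p1.png

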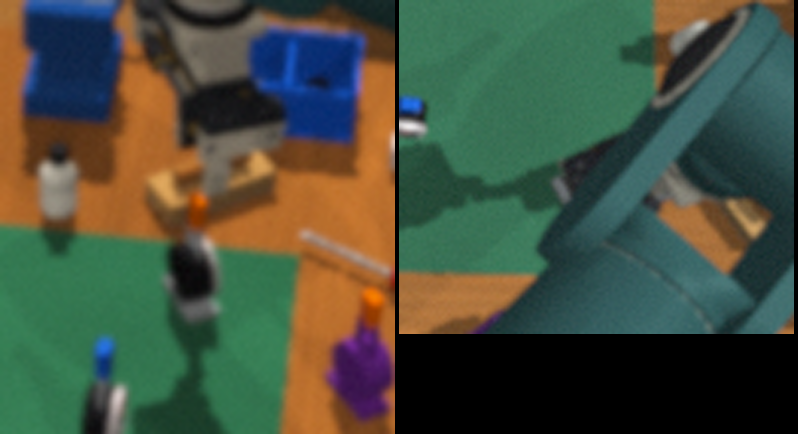

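```bash
python3 - <<'E'
from h import *
t=np.array([465.8,-363.6,155.]); y=np.array([.432,-.902,0]); x=np.array([.902,.432,0])
f=3.95
for s in(1,-1):
    for nm,d in(("inner-",-7.5),("inner+",7.5)):
        for o in (30,47):
            p=proj("side",[t+s*o*y+d*x])[0]; print(s,nm,o,p.round(1),((p-[260,70])*f).round(0))
for g in((466.3,-364,3,.45),(465,-368,3,.45)):
    p=proj("side",w([[0,0,122],[0,0,90]],g)); print(p.round(1),((p-[260,70])*f).round(0))
E
```

```text
1 inner- 30 [309.2 107.7] [194. 149.]
1 inner- 47 [307.5 104.7] [188. 137.]
1 inner+ 30 [305.1 108.5] [178. 152.]
1 inner+ 47 [303.5 105.5] [172. 140.]
-1 inner- 30 [315.1 118.6] [218. 192.]
-1 inner- 47 [316.8 121.8] [225. 205.]
-1 inner+ 30 [311.  119.5] [201. 195.]
-1 inner+ 47 [312.7 122.7] [208. 208.]
[[309.5 120. ]
 [309.1 126.9]] [[196. 198.]
 [194. 225.]]
[[310.  119.3]
 [309.5 126.2]] [[197. 195.]
 [196. 222.]]
```

{"api": "move_arm", "payload": {"slide": [[0,0,-0.02],[0,0,-0.04],[0,0,-0.055],[0,0,-0.061],[0,0,-0.061]], "dr": [[0,0,0],[0,0,0],[0,0,0],[0,0,0],[0,0,0]]}}

```text
clock: 2.3
tool_pos: [466.4, -365.3, 105.7]
ee_rot: [-0.69, -0.156, 0.69, -0.156]
ft_force: [0.5, 0.3, -0.2]
finger_gap: 0.643
```

```bash
python3 -c "
from h import *
snap(2); pair(2,(270,350,90,170),(350,480,170,280),'pics/p2.png')"
```

```text
t 2.3 tcp [ 466.44 -365.25  105.75] yaw -64.48 down [-3.e-04  2.e-04 -1.e+00] F [ 0.47  0.33 -0.15] T [-0.026 -0.027 -0.062] gap 59.84
```

View pics/p2.png

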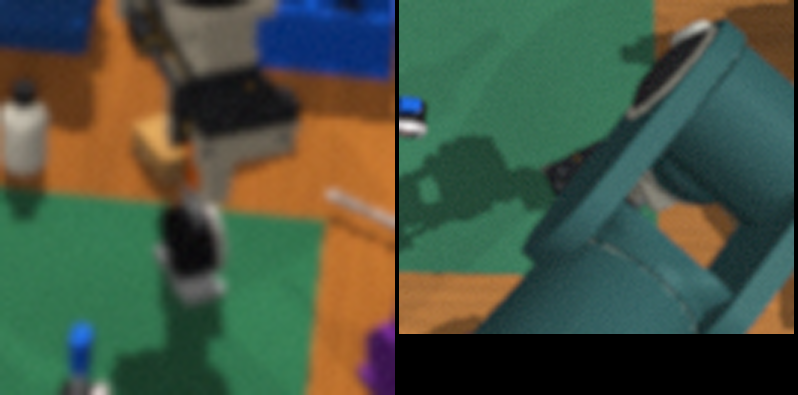

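{"api": "move_arm", "payload": {"slide": [[0,0,-0.0015],[0,0,-0.0015],[0,0,-0.0015],[0,0,-0.0015],[0,0,-0.0015],[0,0,-0.0015]], "dr": [[0,0,0],[0,0,0],[0,0,0],[0,0,0],[0,0,0],[0,0,0]], "hand": 0.01, "force": 35}}

```text
clock: 3.0
tool_pos: [466.6, -364.9, 104.5]
ee_rot: [0.69, 0.156, -0.69, 0.156]
ft_force: [2.0, -3.5, -3.1]
finger_gap: 0.194
```

```bash
python3 -c "
from h import *
snap(3); pair(3,(270,350,90,170),(350,480,170,280),'pics/p3.png')"
```

```text
t 3.0 tcp [ 466.61 -364.91  104.47] yaw -64.46 down [ 1.e-04  3.e-04 -1.e+00] F [ 2.01 -3.53 -3.13] T [-0.857 -0.443 -0.046] gap 18.01
```

View pics/p3.png

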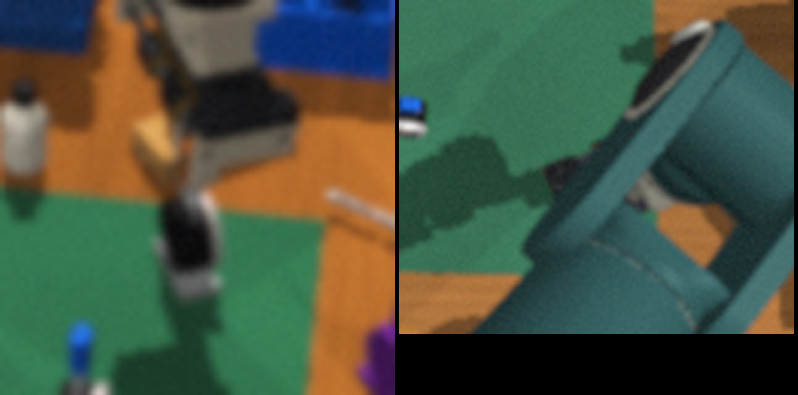

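{"api": "move_arm", "payload": {"slide": [[0,0,0.005],[0,0,0.02],[0,0,0.04],[0,0,0.04],[0,0,0.04]], "dr": [[0,0,0],[0,0,0],[0,0,0],[0,0,0],[0,0,0]]}}

```text
clock: 3.6
tool_pos: [466.7, -365.1, 144.6]
ee_rot: [0.69, 0.156, -0.689, 0.157]
ft_force: [-0.3, 0.4, -2.6]
finger_gap: 0.193
```

```bash
python3 -c "
from h import *
snap(4); pair(4,(270,350,80,160),(350,480,170,280),'pics/p4.png')"
```

```text
t 3.6 tcp [ 466.68 -365.15  144.6 ] yaw -64.46 down [ 8.e-04 -7.e-04 -1.e+00] F [-0.34  0.41 -2.65] T [ 0.042  0.03  -0.008] gap 17.96
```

View pics/p4.png

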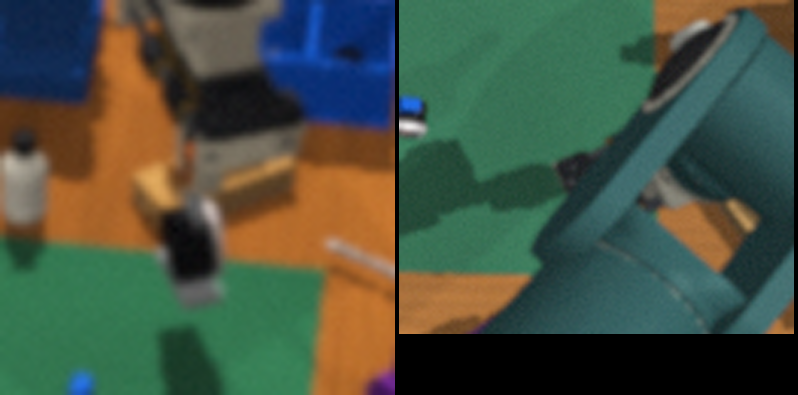

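```bash
python3 - <<'E'
from h import *
from fit1 import W
from scipy.optimize import minimize
def mk(tag,roi):
    x0,x1,y0,y1=roi; I=cv2.imread(f"pics/side{tag}.png").astype(np.float32)[y0:y1,x0:x1]; b,g,r=I[...,0],I[...,1],I[...,2]
    return np.clip(1-((g-np.maximum(r,b))/(I.max(2)+1)-.02)/.25,0,1)
for tag,z in ((0,3),(2,3),(3,3),(4,43.1)):
    roi=(295,322,131,158) if z==3 else (295,322,133,158)
    o=mk(tag,roi)
    def cost(p): return ((down(hullmask("side",GB+GG,(p[0],p[1],z,.446),roi))-o)**2).sum()
    r=minimize(cost,[465,-366],method="Nelder-Mead",options=dict(initial_simplex=[[465,-366],[472,-366],[465,-374]],xatol=.02))
    print(tag,r.x.round(2),r.fun)
E
```

```text
0 [ 465.38 -367.62] 24.201982498168945
2 [ 464.49 -367.9 ] 24.897293090820312
3 [ 467.61 -371.13] 25.395021438598633
4 [ 468.91 -374.37] 2.5345444679260254
```

```bash
cat >> h.py <<'E'
def overlay(tag,cam,parts,poses,roi,out,f=8):
    x0,x1,y0,y1=roi; I=cv2.imread(f"pics/{cam}{tag}.png")[y0:y1,x0:x1]
    I=cv2.resize(I,None,fx=f,fy=f,interpolation=cv2.INTER_CUBIC); J=I.copy()
    for pose,col in zip(poses,((255,255,0),(0,255,255),(255,0,255))):
        for P in parts:
            q=((proj(cam,w(P,pose))-[x0-.5,y0-.5])*f).astype(np.float32)
            cv2.polylines(J,[np.round(cv2.convexHull(q)).astype(np.int32)],True,col,1)
    cv2.imwrite(out,np.hstack([I,J]))
E
python3 -c "
from h import *
overlay(4,'side',GB+GG,[(467,-365,43.1,.446),(468,-371,43.1,.446)],(285,335,100,160),'pics/o4.png')
overlay(3,'side',GB+GG,[(467,-365,3,.446),(468,-371,3,.446)],(285,335,100,160),'pics/o3.png')"
```

```text
(no output)
```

View pics/o4.png

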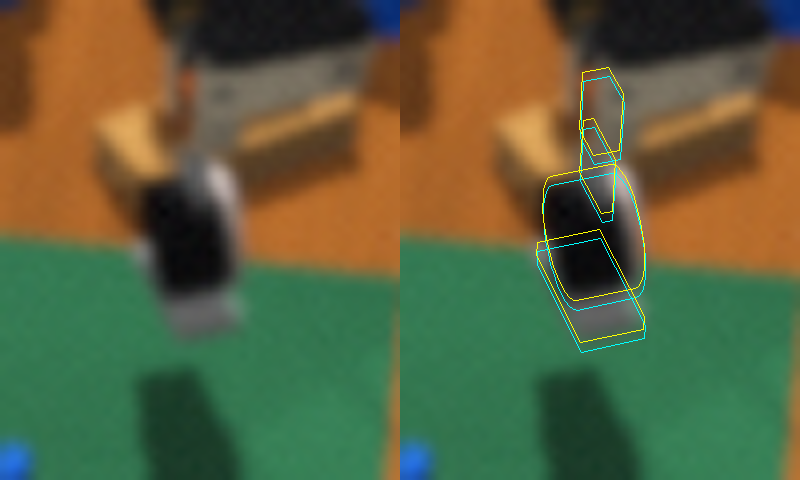

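View pics/o3.png

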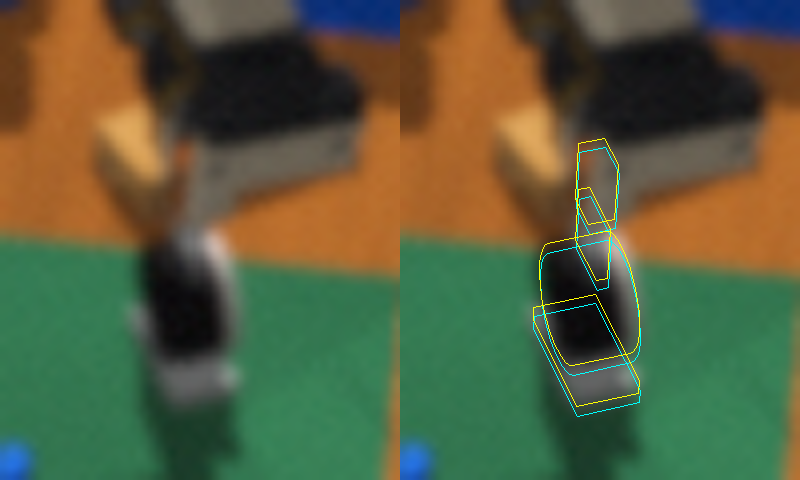

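{"api": "move_arm", "payload": {"slide": [[0,0,0.03],[0,0,0.07],[0.002,0.008,0.11],[0.007,0.025,0.145],[0.015,0.055,0.165],[0.025,0.093,0.172],[0.036,0.133,0.172],[0.047,0.175,0.172],[0.058,0.217,0.172],[0.069,0.258,0.172],[0.08,0.299,0.172],[0.09,0.337,0.172]], "dr": [[0,0,0],[0,0,0],[0,0,0],[0,0,-0.5],[0,0,-1],[0,0,-1.6],[0,0,-2.2],[0,0,-2.8],[0,0,-3.4],[0,0,-4],[0,0,-4.4],[0,0,-4.7]]}}

```text
clock: 4.9
tool_pos: [556.6, -26.1, 315.2]
ee_rot: [-0.695, -0.128, 0.696, -0.128]
ft_force: [1.2, -0.2, -3.1]
finger_gap: 0.194
```

{"api": "move_arm", "payload": {"slide": [[0.009,0.033,0],[0.0145,0.054,0],[0.018,0.067,0],[0.018,0.067,0],[0.018,0.067,0]], "dr": [[0,0,0],[0,0,0],[0,0,0],[0,0,0],[0,0,0]]}}

```text
clock: 5.4
tool_pos: [574.5, 38.5, 315.7]
ee_rot: [-0.695, -0.128, 0.696, -0.128]
ft_force: [-0.4, -0.1, -3.6]
finger_gap: 0.191
```

```bash
python3 -c "
from h import *
snap(5); pair(5,(190,350,60,260),(200,360,100,300),'pics/p5.png')"
```

```text
t 5.4 tcp [574.45  38.47 315.74] yaw -69.16 down [-7.e-04 -3.e-04 -1.e+00] F [-0.37 -0.06 -3.58] T [ 0.028  0.037 -0.04 ] gap 17.74
```

View pics/p5.png

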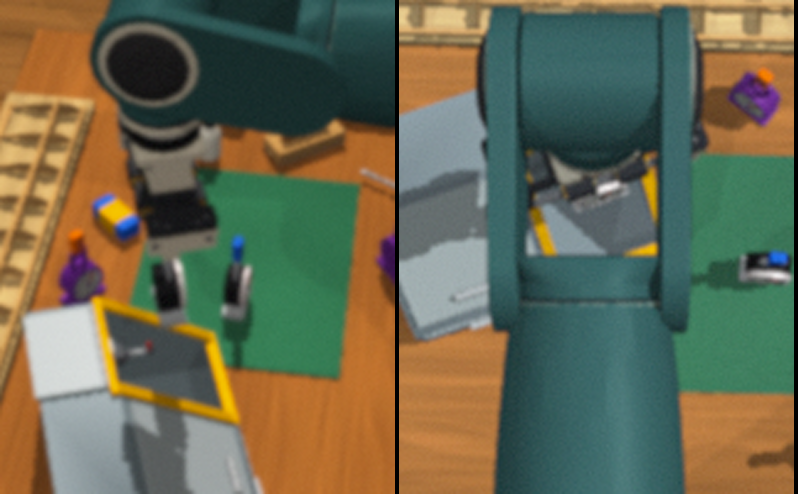

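```bash
python3 -c "
from h import *
overlay(5,'side',GB+GG,[(574.9,38.6,214.2,.363),(575.9,32.6,214.2,.363)],(240,285,145,205),'pics/o5.png')"

```

```text
(no output)
```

View pics/o5.png

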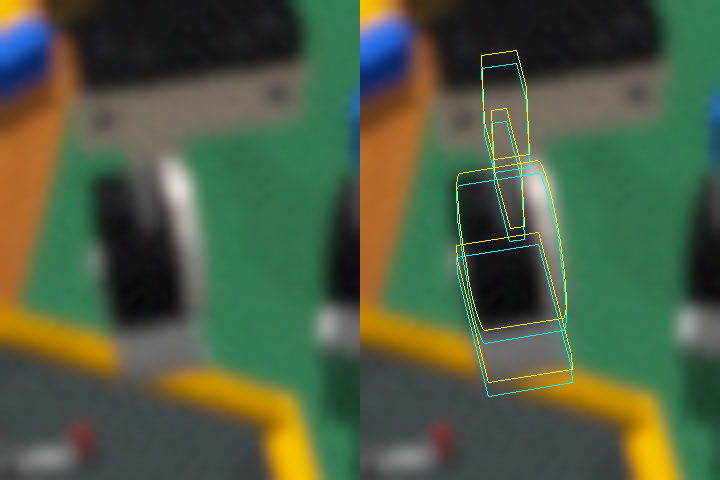

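```bash
python3 - <<'E'
from h import *
from scipy.optimize import minimize
roi=(249,275,166,186)
x0,x1,y0,y1=roi; I=cv2.imread("pics/side5.png").astype(np.float32)[y0:y1,x0:x1]; b,g,r=I[...,0],I[...,1],I[...,2]
o=np.clip(1-((g-np.maximum(r,b))/(I.max(2)+1)-.02)/.25,0,1)
print((o[::2]*9).astype(int))
W=np.ones_like(o); W[o.shape[0]-2:,:]=0
for th in(.363,None):
  def cost(p): return (W*(down(hullmask("side",GB,(p[0],p[1],214.2,th or p[2]),roi))-o)**2).sum()
  s=[[576,34],[582,34],[576,42]] if th else [[576,34,.36],[582,34,.36],[576,42,.36],[576,34,.5]]
  r=minimize(cost,s[0],method="Nelder-Mead",options=dict(initial_simplex=s,xatol=.02)); print(r.x.round(3),r.fun)
E
```

```text
[[0 0 0 0 0 0 3 7 9 9 9 9 9 8 4 0 0 0 0 0 0 0 0 0 0 0]
 [0 0 0 1 5 9 9 9 9 9 9 9 9 9 8 3 0 0 0 0 0 0 0 0 0 0]
 [0 0 0 2 7 9 9 9 9 9 9 9 9 9 8 3 0 0 0 0 0 0 0 0 0 0]
 [0 0 0 0 8 9 9 9 9 9 9 9 9 9 9 5 0 0 0 0 0 0 0 0 0 0]
 [0 0 0 0 4 9 9 8 9 9 9 9 9 9 9 6 2 0 0 0 0 0 0 0 0 0]
 [0 0 3 6 7 9 9 9 9 9 8 9 9 9 9 7 3 0 0 0 0 0 0 0 0 0]
 [0 0 3 6 6 9 9 9 9 9 9 9 9 9 9 8 3 0 0 0 0 0 0 0 0 0]
 [0 0 0 2 4 8 9 9 9 7 9 9 9 9 9 8 3 0 0 0 0 0 0 0 0 0]
 [0 0 0 0 2 6 9 9 9 7 9 9 9 9 9 8 3 0 0 0 0 0 0 0 0 0]
 [0 0 0 0 1 3 7 9 9 9 9 9 9 9 8 5 1 0 0 0 0 0 0 0 0 0]]
[573.976  36.829] 5.503273010253906
[5.74461e+02 3.58780e+01 3.16000e-01] 3.9763312339782715
```

```bash
python3 - <<'E'
from h import *
import fit2
from fit2 import *
for c,(x0,x1,y0,y1) in ROI.items():
    I=im[c][y0:y1,x0:x1]; b,g,r=I[...,0],I[...,1],I[...,2]; M=I.max(2)+1
    obs[c]=np.clip((np.minimum(r,g)-b)/M/.5-0.3,0,1)*np.clip((g/(r+1)-.58)/.08,0,1)*(r>120)*(g<r*1.0)
    obs[c]=np.clip(obs[c]*1.1,0,1)
x0=np.array([645,65,.363,10,6.])
for cams in(("side","top"),("top",),("side",)):
    r=run(cams,x0); print(cams,r.x.round(3),r.fun)
# red keeper in pics
for c,tag in(("top",0),("side",0),("side",5)):
    I=cv2.imread(f"pics/{c}{tag}.png").astype(float); m=(I[...,2]-np.maximum(I[...,1],I[...,0])); 
    x0,x1,y0,y1=(270,284,166,180) if c=="top" else (242,258,192,208)
    s=np.clip(m[y0:y1,x0:x1]-25,0,None); ys,xs=np.mgrid[y0:y1,x0:x1]
    print(c,tag,"red",(s*xs).sum()/s.sum(),(s*ys).sum()/s.sum(),s.max())
for pose in((646,65,0,.361),(644.3,59.6,0,.366)):
  for c in("top","side"):
    for h in(-10,0,10): print(pose,c,h,proj(c,w([[-47,0,138+h+8]],pose))[0].round(2))
E
```

```text
('side', 'top') [6.44916e+02 6.36000e+01 3.58000e-01 8.66000e+00 1.85600e+00] 270.39410400390625
('top',) [6.45851e+02 6.45450e+01 3.53000e-01 7.60200e+00 5.19800e+00] 175.80850219726562
('side',) [6.4508e+02 5.9693e+01 3.6000e-01 9.4870e+00 7.6860e+00] 40.80522155761719
top 0 red 276.26605504587155 172.58715596330276 38.0
side 0 red 251.21604938271605 197.53703703703704 34.0
side 5 red 249.75438596491227 199.06140350877192 31.0
(646, 65, 0, 0.361) top -10 [276.42 173.84]
(646, 65, 0, 0.361) top 0 [276.34 173.1 ]
(646, 65, 0, 0.361) top 10 [276.27 172.35]
(646, 65, 0, 0.361) side -10 [249.85 204.23]
(646, 65, 0, 0.361) side 0 [249.71 202.08]
(646, 65, 0, 0.361) side 10 [249.57 199.91]
(644.3, 59.6, 0, 0.366) top -10 [278.41 174.45]
(644.3, 59.6, 0, 0.366) top 0 [278.35 173.72]
(644.3, 59.6, 0, 0.366) top 10 [278.29 172.97]
(644.3, 59.6, 0, 0.366) side -10 [250.72 202.84]
(644.3, 59.6, 0, 0.366) side 0 [250.59 200.69]
(644.3, 59.6, 0, 0.366) side 10 [250.45 198.52]
```

{"api": "move_arm", "payload": {"slide": [[0.0006,-0.0009,-0.015],[0.0006,-0.0009,-0.045],[0.0006,-0.0009,-0.08],[0.0006,-0.0009,-0.115],[0.0006,-0.0009,-0.14],[0.0006,-0.0009,-0.155],[0.0006,-0.0009,-0.159],[0.0006,-0.0009,-0.159],[0.0006,-0.0009,-0.159]], "dr": [[0,0,0],[0,0,0],[0,0,0],[0,0,0],[0,0,0],[0,0,0],[0,0,0],[0,0,0],[0,0,0]]}}

```text
clock: 6.4
tool_pos: [575.7, 38.0, 158.5]
ee_rot: [0.696, 0.128, -0.695, 0.128]
ft_force: [0.8, -0.1, -2.2]
finger_gap: 0.191
```

```bash
python3 -c "
from h import *
snap(6); pair(6,(215,305,130,245),(220,330,110,230),'pics/p6.png')"
```

```text
t 6.4 tcp [575.67  37.96 158.53] yaw -69.17 down [ 0.0018  0.     -1.    ] F [ 0.79 -0.1  -2.25] T [-0.095  0.048 -0.066] gap 17.73
```

View pics/p6.png

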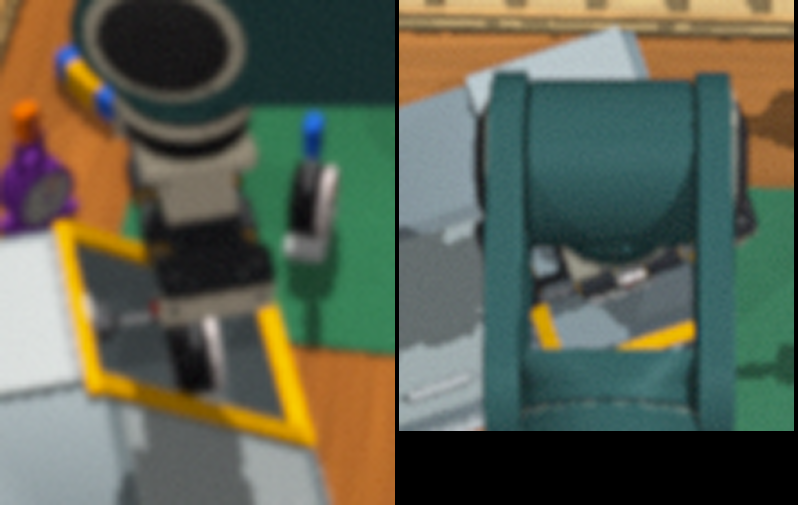

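{"api": "move_arm", "payload": {"slide": [[0.004,0.0015,0],[0.01,0.0037,0],[0.0145,0.0053,0],[0.0155,0.0055,0],[0.0155,0.0055,0],[0.0155,0.0055,0]], "dr": [[0,0,0],[0,0,0],[0,0,0],[0,0,0],[0,0,0],[0,0,0]]}}

```text
clock: 7.1
tool_pos: [590.6, 43.6, 157.0]
ee_rot: [-0.695, -0.128, 0.696, -0.128]
ft_force: [-0.6, 0.0, -3.4]
finger_gap: 0.193
```

```bash
python3 -c "
from h import *
snap(7); pair(7,(225,285,180,240),(220,330,110,230),'pics/p7.png')"
```

```text
t 7.1 tcp [590.61  43.57 157.  ] yaw -69.16 down [-2.e-04  0.e+00 -1.e+00] F [-0.63  0.02 -3.42] T [-0.067  0.28   0.003] gap 17.92
```

View pics/p7.png

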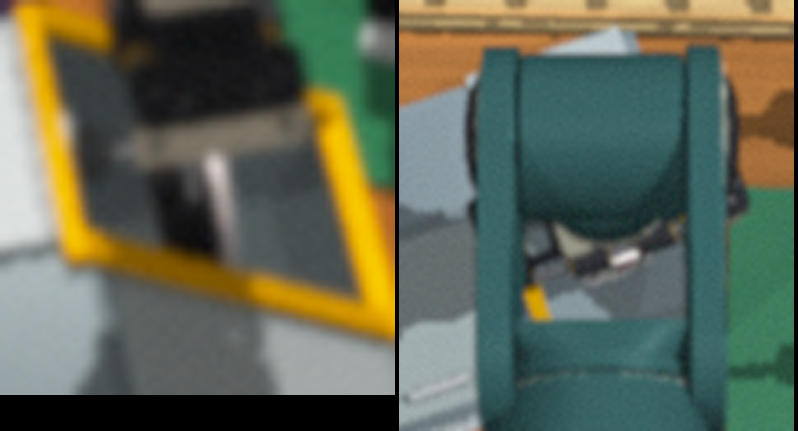

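{"api": "move_arm", "payload": {"slide": [[0,0,0.003],[0,0,0.006],[0,0,0.009],[0,0,0.0115],[0,0,0.012],[0,0,0.012]], "dr": [[0,0,0],[0,0,0],[0,0,0],[0,0,0],[0,0,0],[0,0,0]]}}

```text
clock: 7.8
tool_pos: [590.7, 43.6, 169.3]
ee_rot: [0.696, 0.128, -0.695, 0.128]
ft_force: [0.2, -0.1, -2.9]
finger_gap: 0.192
```

{"api": "move_arm", "payload": {"slide": [[0,0,0.001],[0,0,0.002],[0,0,0.002]], "dr": [[0,0,0],[0,0,0],[0,0,0]]}}

```text
clock: 8.1
tool_pos: [590.7, 43.6, 171.3]
ee_rot: [0.695, 0.128, -0.695, 0.128]
ft_force: [-0.2, -0.2, -3.3]
finger_gap: 0.189
```

{"api": "move_arm", "payload": {"slide": [[0,0,0.0005],[0,0,0.001],[0,0,0.0015]], "dr": [[0,0,0],[0,0,0],[0,0,0]]}}

```text
clock: 8.4
tool_pos: [590.6, 43.6, 172.7]
ee_rot: [-0.695, -0.128, 0.695, -0.128]
ft_force: [-0.4, -1.1, -3.4]
finger_gap: 0.191
```

```bash
python3 -c "
from h import *
snap(8)"
```

```text
t 8.4 tcp [590.63  43.58 172.66] yaw -69.16 down [-0.  0. -1.] F [-0.43 -1.06 -3.36] T [ 0.014  0.031 -0.033] gap 17.74
```

{"api": "move_arm", "payload": {"slide": [[0,0,0.0005],[0,0,0.001],[0,0,0.001]], "dr": [[0,0,0],[0,0,0],[0,0,0]]}}

```text
clock: 8.8
tool_pos: [590.7, 43.6, 173.7]
ee_rot: [0.695, 0.128, -0.695, 0.128]
ft_force: [-0.6, 0.5, -3.0]
finger_gap: 0.191
```

{"api": "move_arm", "payload": {"slide": [[0,0,0.0005],[0,0,0.001],[0,0,0.001]], "dr": [[0,0,0],[0,0,0],[0,0,0]]}}

```text
clock: 9.1
tool_pos: [590.7, 43.6, 174.7]
ee_rot: [0.695, 0.128, -0.695, 0.128]
ft_force: [-0.7, 0.6, -3.4]
finger_gap: 0.194
```

{"api": "move_arm", "payload": {"slide": [[0,0,0.0005],[0,0,0.001],[0,0,0.001]], "dr": [[0,0,0],[0,0,0],[0,0,0]]}}

```text
clock: 9.4
tool_pos: [590.7, 43.6, 175.7]
ee_rot: [0.695, 0.128, -0.695, 0.128]
ft_force: [-0.1, -0.4, -2.2]
finger_gap: 0.189
```

{"api": "move_arm", "payload": {"slide": [[0,0,0.0005],[0,0,0.0005]], "dr": [[0,0,0],[0,0,0]]}}

```text
clock: 9.6
tool_pos: [590.7, 43.6, 176.2]
ee_rot: [0.695, 0.128, -0.695, 0.128]
ft_force: [0.3, -0.7, -2.9]
finger_gap: 0.194
```

{"api": "move_arm", "payload": {"slide": [[0,0,0.0005],[0,0,0.0005]], "dr": [[0,0,0],[0,0,0]]}}

```text
clock: 9.8
tool_pos: [590.6, 43.6, 176.7]
ee_rot: [0.695, 0.128, -0.695, 0.128]
ft_force: [0.2, 0.4, -2.7]
finger_gap: 0.191
```

{"api": "move_arm", "payload": {"slide": [[0,0,0.0005],[0,0,0.0005]], "dr": [[0,0,0],[0,0,0]]}}

```text
clock: 10.0
tool_pos: [590.7, 43.5, 177.3]
ee_rot: [0.695, 0.128, -0.695, 0.128]
ft_force: [0.4, 0.3, -3.7]
finger_gap: 0.19
```

{"api": "move_arm", "payload": {"slide": [[0,0,0.0005],[0,0,0.0005]], "dr": [[0,0,0],[0,0,0]]}}

```text
clock: 10.2
tool_pos: [590.7, 43.6, 177.7]
ee_rot: [0.695, 0.128, -0.695, 0.128]
ft_force: [0.4, 0.4, -2.6]
finger_gap: 0.19
```

{"api": "move_arm", "payload": {"slide": [[0,0,0.0005],[0,0,0.0005]], "dr": [[0,0,0],[0,0,0]]}}

```text
clock: 10.4
tool_pos: [590.7, 43.6, 178.2]
ee_rot: [0.695, 0.128, -0.695, 0.128]
ft_force: [0.0, -0.4, -3.1]
finger_gap: 0.193
```

{"api": "move_arm", "payload": {"slide": [[0,0,0.0005],[0,0,0.0005]], "dr": [[0,0,0],[0,0,0]]}}

```text
clock: 10.6
tool_pos: [590.7, 43.6, 178.7]
ee_rot: [0.695, 0.128, -0.695, 0.128]
ft_force: [0.6, -0.2, -2.4]
finger_gap: 0.19
```

{"api": "move_arm", "payload": {"slide": [[0,0,0.0005],[0,0,0.0005]], "dr": [[0,0,0],[0,0,0]]}}

```text
clock: 10.8
tool_pos: [590.7, 43.6, 179.2]
ee_rot: [0.695, 0.128, -0.695, 0.128]
ft_force: [0.1, 0.6, -3.8]
finger_gap: 0.191
```

{"api": "move_arm", "payload": {"slide": [[0,0,0.0005],[0,0,0.0005]], "dr": [[0,0,0],[0,0,0]]}}

```text
clock: 11.0
tool_pos: [590.6, 43.6, 179.7]
ee_rot: [0.695, 0.128, -0.695, 0.128]
ft_force: [0.5, 0.9, -2.7]
finger_gap: 0.193
```

{"api": "move_arm", "payload": {"slide": [[0,0,0.0005],[0,0,0.0005]], "dr": [[0,0,0],[0,0,0]]}}

```text
clock: 11.2
tool_pos: [590.6, 43.6, 180.2]
ee_rot: [0.695, 0.128, -0.695, 0.128]
ft_force: [-0.2, 0.1, -3.8]
finger_gap: 0.19
```

{"api": "move_arm", "payload": {"slide": [[0,0,0.0005],[0,0,0.0005]], "dr": [[0,0,0],[0,0,0]]}}

```text
clock: 11.4
tool_pos: [590.6, 43.6, 180.7]
ee_rot: [0.695, 0.128, -0.695, 0.128]
ft_force: [-0.2, 1.0, -4.0]
finger_gap: 0.189
```

```bash
python3 -c "
from h import *
snap(9); pair(9,(225,285,170,230),(220,330,110,230),'pics/p9.png')"
```

```text
t 11.4 tcp [590.65  43.57 180.72] yaw -69.16 down [ 0.  0. -1.] F [-0.23  0.96 -3.99] T [ 0.026  0.041 -0.035] gap 17.54
```

View pics/p9.png

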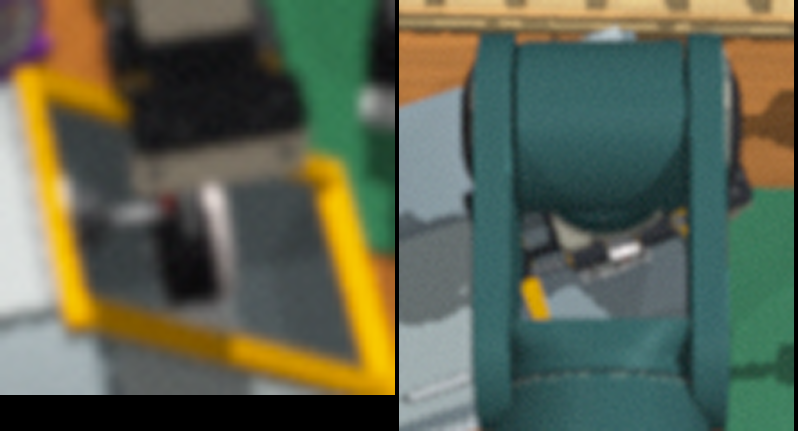

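{"api": "move_arm", "payload": {"slide": [[0,0,0.0005],[0,0,0.0005]], "dr": [[0,0,0],[0,0,0]]}}

```text
clock: 11.7
tool_pos: [590.6, 43.6, 181.0]
ee_rot: [-0.695, -0.128, 0.696, -0.128]
ft_force: [-0.1, 0.4, -4.9]
finger_gap: 0.19
```

{"api": "move_arm", "payload": {"slide": [[0,0,0.0005],[0,0,0.0005]], "dr": [[0,0,0],[0,0,0]]}}

```text
clock: 11.9
tool_pos: [590.5, 43.6, 181.2]
ee_rot: [-0.695, -0.128, 0.696, -0.128]
ft_force: [1.4, -0.7, -7.0]
finger_gap: 0.194
```

{"api": "move_arm", "payload": {"slide": [[0,0,-0.004],[0,0,-0.0071],[0,0,-0.0071],[0,0,-0.0071]], "dr": [[0,0,0],[0,0,0],[0,0,0],[0,0,0]]}}

```text
clock: 12.3
tool_pos: [590.7, 43.6, 174.6]
ee_rot: [0.695, 0.128, -0.695, 0.128]
ft_force: [0.1, -0.3, -2.6]
finger_gap: 0.189
```

{"api": "move_arm", "payload": {"slide": [[0.0009,0.0004,0],[0.0019,0.0007,0],[0.0028,0.0011,0],[0.0037,0.0014,0],[0.0037,0.0014,0]], "dr": [[0,0,0],[0,0,0],[0,0,0],[0,0,0],[0,0,0]]}}

```text
clock: 12.8
tool_pos: [594.5, 45.0, 174.5]
ee_rot: [-0.695, -0.128, 0.695, -0.128]
ft_force: [0.8, 0.3, -2.9]
finger_gap: 0.189
```

```bash
python3 -c "
from h import *
snap(10); pair(10,(225,285,170,230),(220,330,110,230),'pics/p10.png')"
```

```text
t 12.8 tcp [594.45  45.01 174.53] yaw -69.15 down [-0.  0. -1.] F [ 0.77  0.25 -2.94] T [ 0.029 -0.005  0.091] gap 17.62
```

View pics/p10.png

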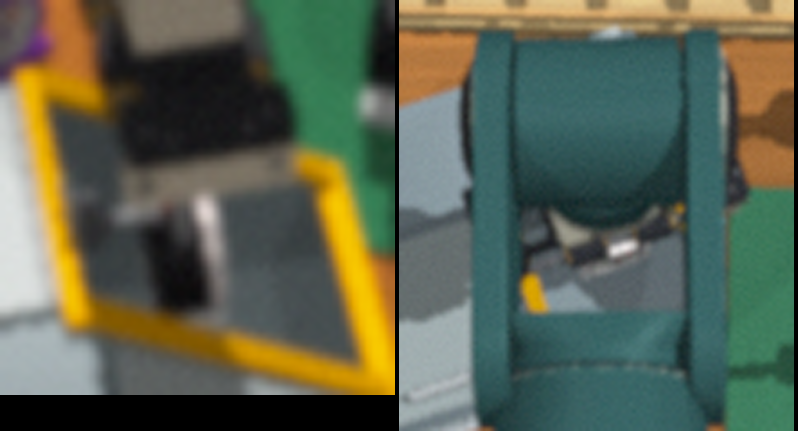

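{"api": "move_arm", "payload": {"slide": [[0.0009,0.0004,0],[0.0019,0.0007,0],[0.0028,0.0011,0],[0.0028,0.0011,0]], "dr": [[0,0,0],[0,0,0],[0,0,0],[0,0,0]]}}

```text
clock: 13.3
tool_pos: [597.2, 46.0, 174.6]
ee_rot: [-0.695, -0.128, 0.696, -0.128]
ft_force: [-3.3, -0.2, 0.2]
finger_gap: 0.191
```

{"api": "move_arm", "payload": {"slide": [[0.0009,0.0004,0],[0.0019,0.0007,0],[0.0019,0.0007,0]], "dr": [[0,0,0],[0,0,0],[0,0,0]]}}

```text
clock: 13.6
tool_pos: [599.1, 46.8, 174.4]
ee_rot: [-0.695, -0.128, 0.696, -0.128]
ft_force: [-3.4, -1.5, -1.5]
finger_gap: 0.19
```

{"api": "move_arm", "payload": {"slide": [[0.0009,0.0004,0],[0.0019,0.0007,0],[0.0028,0.0011,0],[0.0028,0.0011,0]], "dr": [[0,0,0],[0,0,0],[0,0,0],[0,0,0]]}}

```text
clock: 14.0
tool_pos: [602.0, 47.9, 174.6]
ee_rot: [0.696, 0.128, -0.695, 0.128]
ft_force: [-2.8, -0.9, -1.1]
finger_gap: 0.191
```

```bash
python3 -c "
from h import *
snap(11); pair(11,(225,285,170,230),(220,330,110,230),'pics/p11.png')"
```

```text
t 14.0 tcp [602.04  47.93 174.64] yaw -69.16 down [ 3.e-04  1.e-04 -1.e+00] F [-2.79 -0.86 -1.1 ] T [-0.236  0.542  0.04 ] gap 17.72
```

View pics/p11.png

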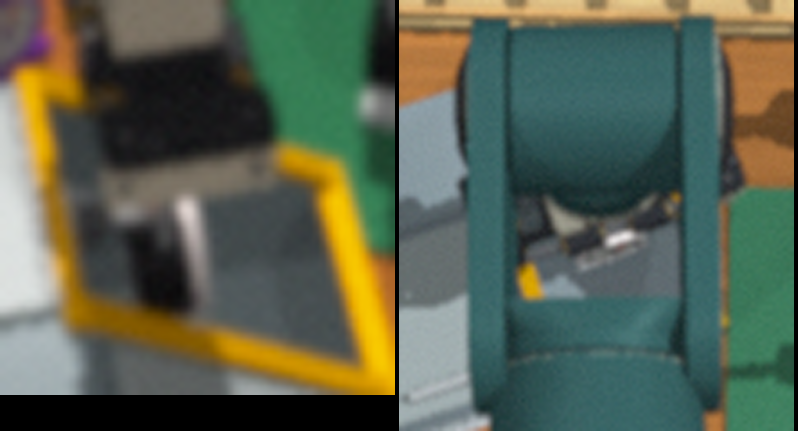

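{"api": "move_arm", "payload": {"slide": [[0.0009,0.0004,0],[0.0019,0.0007,0],[0.0028,0.0011,0],[0.0037,0.0014,0],[0.0037,0.0014,0]], "dr": [[0,0,0],[0,0,0],[0,0,0],[0,0,0],[0,0,0]]}}

```text
clock: 14.6
tool_pos: [605.8, 49.3, 174.6]
ee_rot: [0.696, 0.128, -0.695, 0.128]
ft_force: [-2.6, -0.9, -1.3]
finger_gap: 0.19
```

{"api": "move_arm", "payload": {"slide": [[0.0009,0.0004,0],[0.0019,0.0007,0],[0.0028,0.0011,0],[0.0028,0.0011,0]], "dr": [[0,0,0],[0,0,0],[0,0,0],[0,0,0]]}}

```text
clock: 15.0
tool_pos: [608.6, 50.4, 174.7]
ee_rot: [0.696, 0.128, -0.695, 0.128]
ft_force: [0.3, 0.2, 0.6]
finger_gap: 0.191
```

{"api": "move_arm", "payload": {"slide": [[0.0009,0.0004,0],[0.0019,0.0007,0],[0.0028,0.0011,0],[0.0037,0.0014,0],[0.0037,0.0014,0]], "dr": [[0,0,0],[0,0,0],[0,0,0],[0,0,0],[0,0,0]]}}

```text
clock: 15.5
tool_pos: [612.1, 51.8, 174.2]
ee_rot: [-0.695, -0.128, 0.696, -0.128]
ft_force: [-0.4, -0.4, -2.7]
finger_gap: 0.191
```

{"api": "move_arm", "payload": {"slide": [[0.0009,0.0004,0],[0.0019,0.0007,0],[0.0028,0.0011,0],[0.0028,0.0011,0]], "dr": [[0,0,0],[0,0,0],[0,0,0],[0,0,0]]}}

```text
clock: 15.9
tool_pos: [614.9, 52.9, 174.5]
ee_rot: [-0.695, -0.128, 0.695, -0.128]
ft_force: [0.2, 0.1, -3.0]
finger_gap: 0.193
```

```bash
python3 -c "
from h import *
snap(12); pair(12,(225,285,170,230),(220,330,110,230),'pics/p12.png')"
```

```text
t 15.9 tcp [614.94  52.93 174.5 ] yaw -69.15 down [-0. -0. -1.] F [ 0.24  0.14 -3.03] T [0.008 0.09  0.005] gap 17.92
```

View pics/p12.png

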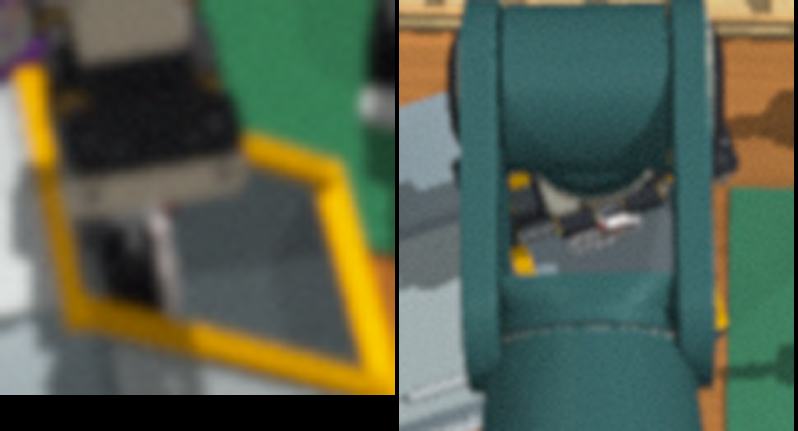

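{"api": "move_arm", "payload": {"slide": [[0.0009,0.0004,0],[0.0019,0.0007,0],[0.0028,0.0011,0],[0.0028,0.0011,0]], "dr": [[0,0,0],[0,0,0],[0,0,0],[0,0,0]]}}

```text
clock: 16.4
tool_pos: [617.7, 54.0, 174.5]
ee_rot: [-0.695, -0.128, 0.695, -0.128]
ft_force: [-0.4, 0.8, -3.0]
finger_gap: 0.191
```

{"api": "move_arm", "payload": {"slide": [[0.0005,0.0002,0],[0.0009,0.0004,0],[0.0009,0.0004,0]], "dr": [[0,0,0],[0,0,0],[0,0,0]]}}

```text
clock: 16.7
tool_pos: [618.6, 54.4, 174.5]
ee_rot: [-0.695, -0.128, 0.695, -0.128]
ft_force: [0.0, -0.3, -3.7]
finger_gap: 0.195
```

{"api": "move_arm", "payload": {"slide": [[0.0005,0.0002,0],[0.0009,0.0004,0],[0.0009,0.0004,0]], "dr": [[0,0,0],[0,0,0],[0,0,0]]}}

```text
clock: 17.0
tool_pos: [619.5, 54.8, 174.5]
ee_rot: [-0.695, -0.128, 0.695, -0.128]
ft_force: [-0.3, -0.3, -3.2]
finger_gap: 0.189
```

{"api": "move_arm", "payload": {"slide": [[0.0005,0.0002,0],[0.0005,0.0002,0]], "dr": [[0,0,0],[0,0,0]]}}

```text
clock: 17.2
tool_pos: [620.0, 55.0, 174.5]
ee_rot: [-0.695, -0.128, 0.695, -0.128]
ft_force: [-0.6, -0.2, -2.8]
finger_gap: 0.189
```

{"api": "move_arm", "payload": {"slide": [[0.0005,0.0002,0],[0.0005,0.0002,0]], "dr": [[0,0,0],[0,0,0]]}}

```text
clock: 17.4
tool_pos: [620.3, 55.1, 174.5]
ee_rot: [-0.695, -0.128, 0.696, -0.128]
ft_force: [-1.2, -0.0, -3.0]
finger_gap: 0.191
```

{"api": "move_arm", "payload": {"slide": [[0.0005,0.0002,0],[0.0005,0.0002,0]], "dr": [[0,0,0],[0,0,0]]}}

```text
clock: 17.6
tool_pos: [620.7, 55.3, 174.4]
ee_rot: [-0.695, -0.128, 0.696, -0.128]
ft_force: [-5.3, -1.8, -1.4]
finger_gap: 0.191
```

{"api": "move_arm", "payload": {"slide": [[-0.0012,-0.0005,0],[-0.0012,-0.0005,-0.001],[-0.0012,-0.0005,-0.002],[-0.0012,-0.0005,-0.003],[-0.0012,-0.0005,-0.003]], "dr": [[0,0,0],[0,0,0],[0,0,0],[0,0,0],[0,0,0]]}}

```text
clock: 18.1
tool_pos: [619.8, 54.9, 171.3]
ee_rot: [-0.695, -0.128, 0.695, -0.128]
ft_force: [0.0, -0.1, -2.9]
finger_gap: 0.193
```

{"api": "move_arm", "payload": {"slide": [[0,0,-0.0005],[0,0,-0.0005]], "dr": [[0,0,0],[0,0,0]]}}

```text
clock: 18.3
tool_pos: [619.7, 54.9, 171.0]
ee_rot: [-0.695, -0.128, 0.695, -0.128]
ft_force: [1.1, -0.2, -3.1]
finger_gap: 0.195
```

{"api": "move_arm", "payload": {"slide": [[0,0,-0.0005],[0,0,-0.0005]], "dr": [[0,0,0],[0,0,0]]}}

```text
clock: 18.5
tool_pos: [619.7, 54.9, 170.5]
ee_rot: [-0.695, -0.128, 0.695, -0.128]
ft_force: [0.2, 0.7, -3.4]
finger_gap: 0.194
```

{"api": "move_arm", "payload": {"slide": [[0,0,-0.0004],[0,0,-0.0004],[0,0,-0.0004]], "dr": [[0,0,0],[0,0,0],[0,0,0]]}}

```text
clock: 18.8
tool_pos: [619.8, 54.9, 170.3]
ee_rot: [0.696, 0.128, -0.695, 0.128]
ft_force: [0.4, -0.6, 0.1]
finger_gap: 0.192
```

```bash
python3 -c "
from h import *
snap(13); pair(13,(225,285,170,230),(220,330,110,230),'pics/p13.png')"
```

```text
t 18.8 tcp [619.78  54.87 170.33] yaw -69.16 down [ 2.e-04  0.e+00 -1.e+00] F [ 0.37 -0.62  0.07] T [ 0.017  0.026 -0.019] gap 17.82
```

View pics/p13.png

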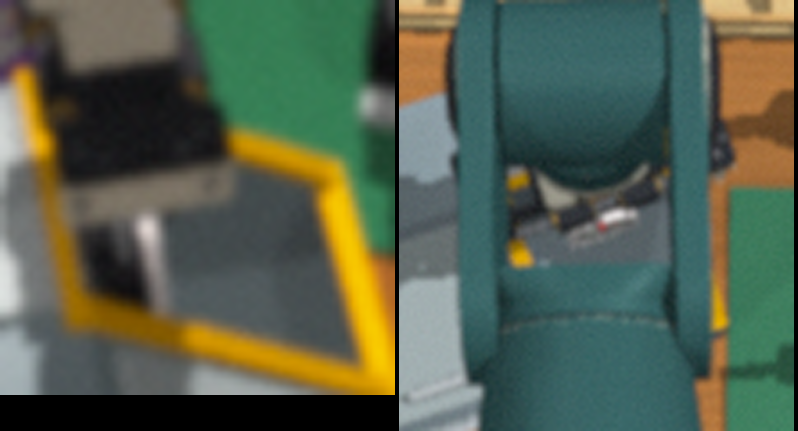

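{"api": "move_arm", "payload": {"slide": [[0,0,0],[0,0,0],[0,0,0],[0,0,0],[0,0,0]], "dr": [[0,0,0],[0,0,0],[0,0,0],[0,0,0],[0,0,0]], "hand": 0.036}}

```text
clock: 19.4
tool_pos: [619.7, 54.9, 170.2]
ee_rot: [0.695, 0.128, -0.695, 0.128]
ft_force: [0.5, -0.2, 1.1]
finger_gap: 0.387
```

```bash
python3 -c "
from h import *
snap(14); pair(14,(225,285,170,230),(220,330,110,230),'pics/p14.png')"
```

```text
t 19.4 tcp [619.74  54.87 170.19] yaw -69.15 down [ 1.e-04  0.e+00 -1.e+00] F [ 0.49 -0.17  1.07] T [ 0.045  0.002 -0.025] gap 35.96
```

View pics/p14.png

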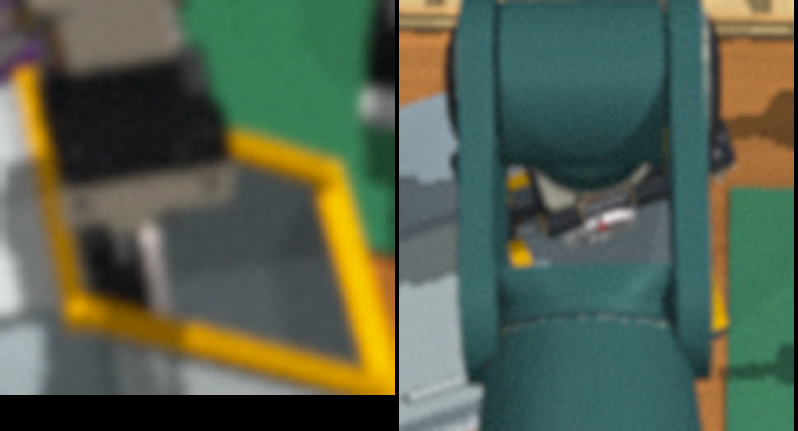

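{"api": "move_arm", "payload": {"slide": [[0,0,0.004],[0,0,0.012],[0,0,0.025],[0,0,0.045],[0,0,0.075],[0,0,0.11],[0,0,0.15]], "dr": [[0,0,0],[0,0,0],[0,0,0],[0,0,0],[0,0,0],[0,0,0],[0,0,0]]}}

```text
clock: 20.2
tool_pos: [619.3, 54.8, 322.2]
ee_rot: [-0.695, -0.128, 0.695, -0.128]
ft_force: [0.2, 0.4, -0.5]
finger_gap: 0.386
```

{"api": "move_arm", "payload": {"slide": [[-0.01,-0.03,0.01],[-0.02,-0.07,0.01],[-0.03,-0.11,0.01],[-0.04,-0.15,0.01],[-0.06,-0.19,0.01],[-0.08,-0.23,0.01],[-0.09,-0.27,0.01],[-0.1,-0.3,0.01],[-0.1,-0.3,0.01]], "dr": [[0,0,0],[0,0,0],[0,0,0],[0,0,0],[0,0,0],[0,0,0],[0,0,0],[0,0,0],[0,0,0]]}}

```text
clock: 21.1
tool_pos: [518.5, -248.1, 331.3]
ee_rot: [0.696, 0.126, -0.696, 0.127]
ft_force: [-0.6, -0.1, 0.1]
finger_gap: 0.391
```

```bash
python3 -c "
from h import *
snap(15); pair(15,(215,295,165,245),(230,320,130,220),'pics/p15.png')"
```

```text
t 21.1 tcp [ 518.47 -248.07  331.33] yaw -69.35 down [ 6.e-04 -1.e-03 -1.e+00] F [-0.62 -0.13  0.14] T [-0.004  0.036  0.018] gap 36.35
```

View pics/p15.png

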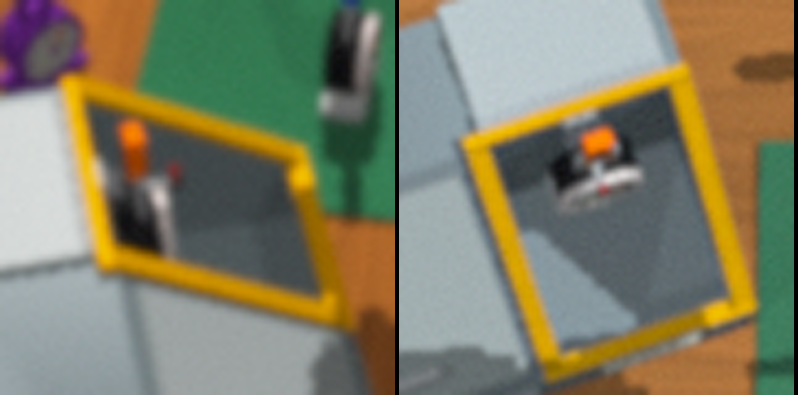

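View pics/side15.png

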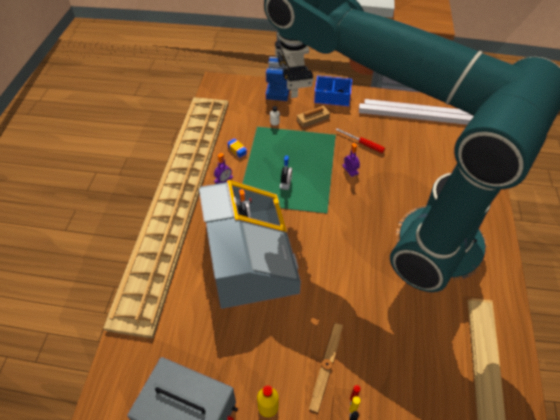

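```bash
python3 -c "
from bench import close_job
print(close_job())"
```

```text
the job is handed in; nothing more can be done
None
```

The orange gauge is hanging on the hook inside the cabinet with the red keeper standing up again behind it, and I handed the job in at about 21 s of the 59 s allowed.

- **Finding the hook:** I felt for the rod by raising the dial case against its underside. The rod's axis came out about 146 mm up, roughly 8 mm above the nominal point, which agreed with the camera estimate.
- **Pushing in:** The keeper folded at about 3.5 N and the force then fell away as it snapped back. I pushed on to the stop collar (about 5 N), then backed off about 1.3 mm.
- **Letting go:** I lowered the gauge until the wrist force showed its weight was on the hook, then opened the fingers and withdrew straight up. The highest contact force I read on the hook was about 5.5 N, against the 15 N limit.
- **Last pictures:** The gauge hangs upright on the hook, with the keeper standing in front of its dial. The blue gauge and the other things in the side view look unmoved.

**Disagreements:**
- The two cameras differed by about 5 mm in y. Contact with the collar showed my estimate of the hook's position along the cabinet's x axis was about 2 mm off. Feeling for the hook took care of both.
- I judged frame clearance from the geometry, the pictures and the lack of unexpected forces; I did not measure it directly.
- When the jaws first closed on the grip, they shifted the gauge on the mat by 2 to 3 mm.

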